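# Pack the transformer kit into its foam tray

## Robot

A 6-joint arm with a two-finger parallel gripper is mounted at the origin on the work surface. World frame = base frame: x ahead of the robot, y to its left, z up, the work surface at z = 0. Lengths are in m, angles in rad, forces in N, time in s.
With the tool pointing down it reaches from about 0.25 to 0.725 m from the base axis. Payload 4 kg.
Tool frame: the origin (TCP) lies at the very end of the fingers, on their centre line; the grasp point (between the pads) lies 19 mm behind it (hold_point_z is the distance from the TCP to the grasp point, in m); z points along the fingers, y is the line along which they close (so a half turn about z gives the same grasp; the last joint's range is limited). The gripper opens to 85 mm and grips with 20 to 120 N. Pads are 22 mm wide; open, the fingers measure 114 mm over their backs; the gripper's body (76 mm by 85 mm) begins 54 mm behind the grasp point. The pads swing forward as they close: fully open they stand 13 mm farther back than shut.
Start: joints at [1.236, 0.241, 0.005, 1.335, 0, 1.571], TCP at [0.164, 0.472, 0.231] pointing down, gripper open.
Joint ranges: [-2.72, 2.72], [-1.05, 1.87], [-1.09, 1.28], [-1.99, 2.15], [-1.42, 1.44], [-3.14, 3.14]. Speed limits (rad/s): [2.79, 2.79, 3.14, 3.14, 3.14, 3.14].

## Interface

Orientations are given as a unit quaternion [w, x, y, z].
In Python, from workcell import get_state, grab_frame, sign_off, search_frame, regions_of, hold_point_z gives the robot as it stands. The module is installed in compiled form; this text tells all that it offers.
- The arm moves only by the shell command python3 -m handwheel 'ROWS' [OPENING]. ROWS is JSON, one flat list of numbers, 6 for each row, row after row: the shift along the tool's x, y, z each as a share of 0.5 m, from -1 to 1, then the turn, a rotation vector about the tool's x, y, z each as a share of 180 degrees, from -1 to 1. A call has 1 to 12 rows; each row is the pose to reach, as a shift and turn from the pose commanded when the call began, along the tool's axes at that moment, turning the shorter way round; what a row does not reach only later rows make up. A row lasts 1/12 s, in which the tool goes at most 41.7 mm and 7.16 degrees, less where a joint would pass 70% of its speed; a pose out of reach is approached as far as the arm can. A call with a number of a shift or a turn outside -1 to 1 is refused whole. A call with a gripper value outside its range is refused whole. OPENING is the opening, from 0 (shut) to 1 (fully open), set as the call begins (- or left out, the last holds). The fingers move at their own pace and stop on an object; the grip force is fixed at half the most. Time passes only in rows, so rows that repeat a pose let the fingers close. It gives the time, the measured TCP pose, the force, the opening and the grip force at its end, in the units of the state.
- get_state(): the state, without advancing time (a new reading comes with each control period).
- grab_frame(name): name is "scene" or "side" or "wrist"; returns a dict with "pixels" (420x560x3 uint8, red, green, blue), "camera_matrix" (3x3 intrinsics, pixels), "pose" (4x4, takes a point from camera to world coordinates). Camera axes: x right, y down, z forward; pixel columns grow to the right and rows downward; lengths in m; the calibration is good to about 2 mm. The wrist camera is an equidistant fisheye: a pixel r from the principal point sees the ray r / f radians off the axis. A picture is of the moment at which its call begins. There is no depth.
- sign_off(): hands the job in; it is judged then, once.
Trained networks look in the newest picture that a camera, given by its name, has taken for a name from the list of things; names that differ only in an ending like _2 or _b are one class to them, and where a whole thing is asked for, a point or a joint stands for the part that bears it (a point fixed in the world has none). Each returns a list of dicts, best first, with "conf" (0 to 1); they miss things now and then, are a little off and sometimes report something else, mostly with a low value. They report only what shows in the picture. A call takes as long as a camera call. They do not tell look-alikes from the thing itself.
- search_frame(camera, label): "xy" ([column, row] in pixels, amid what is visible of it).
- regions_of(camera, label): "pixels" (420x560 bool, what is visible of it) and "xy" ([column, row] in pixels, amid what is visible of it).
The state is a dict: "time_s": time; "qpos": joint angles; "qvel": joint speeds; "joint_torque": joint torques, N m; "ee_pos": TCP position; "orientation": TCP orientation; "ft_force": force on the tool from outside, world axes, zero at the start; "moment": the same for the moment, N m; "finger_gap": finger opening in m; "gripper_force": force on a finger pad.
Only numpy, scipy, OpenCV 4.12 (cv2) and the standard library are available. Lean on these libraries where they do the work, as an engineer would, in place of code of your own. Each camera call takes 0.05 s, during which the arm holds its last target. There are 200 camera calls.

## Task

Pack away the transformer kit: put the U-shaped steel core, the straight steel bar, the square coil and the oblong coil each into the foam recess of its own shape in the kit tray, upright and fully down on the recess floor, setting them down rather than dropping them. The three-legged E core and the round wire spool look similar but are not part of the kit: leave them standing where they are.

Things in the scene. Friction and masses are not known exactly. Their poses are not given: they have to be found in the camera images.
- u_core_mid (a point): U-shaped core, grey laminated steel, U seen from above; 50 x 50 mm, 44 mm high, 0.5 kg. Origin: centre of the outline, half-way up (22 mm). x along the two legs to the open end, y across them (grip here, 50 mm), z up. Legs 13 mm wide, gap 24 mm, bridge 14 mm thick at -x. Grip 30 mm or more above its underside, to keep the fingertips clear of the foam when it is set in.
- yoke_bar_mid (a point): Straight bar of grey laminated steel on its narrow edge, 70 mm long (x), 18 mm wide (y), 44 mm high (z up), about 0.42 kg. Origin: its centre. Grip across y. Grip 30 mm or more above its underside, to keep the fingertips clear of the foam when it is set in.
- square_coil_mid (a point): Copper coil on a black bobbin with square end plates 42 x 42 mm, 50 mm high, a 16 mm square hole down through it, about 0.22 kg. Origin: its centre, half-way up (25 mm); x, y square to its sides, z up. Grip 30 mm or more above its underside, to keep the fingertips clear of the foam when it is set in.
- oblong_coil_mid (a point): Copper coil on a black bobbin with oblong end plates, 60 mm (x) x 36 mm (y), 44 mm high (z up), a 16 mm square hole down through it, about 0.25 kg. Origin: its centre, half-way up (22 mm). Grip across y. Grip 30 mm or more above its underside, to keep the fingertips clear of the foam when it is set in.
- well_u: Foam with the U-shaped recess, for the U core: 94.5 mm square, 12 mm high, fixed in the kit tray. Origin: centre of its underside, below the recess centre; z up; recess floor 4 mm above the origin, foam top 12 mm. Recess 64 x 64 mm with a 10 mm wide foam tongue in from the middle of its +x side, 36 mm long. The core's legs go either side of it, core +x along this +x.
- well_bar: Foam with the long narrow recess, for the bar: 94.5 mm square, 12 mm high, fixed in the kit tray. Origin: centre of its underside, below the recess centre; z up; recess floor 4 mm above the origin, foam top 12 mm. Recess 84 mm (x) x 32 mm (y). The tray, 201 mm square with blue and aluminium sides, holds the four foam squares 2 x 2; its rim stands 2 mm above the foam.
- well_square: Foam with the plain square recess, for the square coil: 94.5 mm square, 12 mm high, fixed in the kit tray. Origin: centre of its underside, below the recess centre; z up; recess floor 4 mm above the origin, foam top 12 mm. Recess 56 x 56 mm.
- well_oblong: Foam with the oblong recess, for the oblong coil: 94.5 mm square, 12 mm high, fixed in the kit tray. Origin: centre of its underside, below the recess centre; z up; recess floor 4 mm above the origin, foam top 12 mm. Recess 74 mm (x) x 50 mm (y).
- e_core_mid (a point): Look-alike to be left alone: E-shaped core (three legs) of grey laminated steel, 50 x 50 mm, 44 mm high. Origin: its centre, half-way up; x along the legs, z up. It stands among the kit parts.
- round_spool_mid (a point): Look-alike to be left alone: round spool of copper wire, black round end plates, 44 mm in diameter, 44 mm high. Origin: its centre, half-way up. It stands among the kit parts in the middle of the bench; the tray lies to one side of them, a yellow multimeter (170 x 80 mm, 44 mm high) to the other, out of the way.
Mind the look-alikes: they are no part of the job. What is shaped like the part that bears square_coil_mid but blue is not meant.

How it is judged:
At the end, for the whole second after the job is handed in: Each of the four kit parts sits in its own recess: centre within 13 mm (horizontally) of the recess centre, standing on the recess floor within 3 mm, upright within 0.1 rad, and at rest. The E core and the round spool are within 20 mm of where they started and still standing (horizontal distance between u_core_mid and well_u below 0.013 m and z of u_core_mid in the frame of well_u between 0.022 and 0.029 m and angle between each of u_core_mid, yoke_bar_mid, square_coil_mid, oblong_coil_mid's own z axis and vertical below 0.1 rad and linear speed of each of u_core, yoke_bar, square_coil, oblong_coil below 0.02 m/s and horizontal distance between yoke_bar_mid and well_bar below 0.013 m and z of yoke_bar_mid in the frame of well_bar between 0.022 and 0.029 m and horizontal distance between square_coil_mid and well_square below 0.013 m and z of square_coil_mid in the frame of well_square between 0.025 and 0.032 m and horizontal distance between oblong_coil_mid and well_oblong below 0.013 m and z of oblong_coil_mid in the frame of well_oblong between 0.022 and 0.029 m and distance of each of e_core_mid, round_spool_mid from where it was at the start of the episode below 0.02 m and angle between each of e_core_mid, round_spool_mid's own z axis and vertical below 0.2 rad); the robot touches nothing.
It fails at once if the E core or the round spool is moved more than 20 mm or tipped (distance of any of e_core_mid, round_spool_mid from where it was at the start of the episode above 0.02 m or angle between any of e_core_mid, round_spool_mid's own z axis and vertical above 0.3 rad).
It fails at once if a kit part is dropped: it falls faster than 0.6 m/s with no finger on it (a drop of about 2 cm or more) ((linear speed of u_core above 0.6 m/s and contact force between the fingers and u_core below 0.05 N) or (linear speed of yoke_bar above 0.6 m/s and contact force between the fingers and yoke_bar below 0.05 N) or (linear speed of square_coil above 0.6 m/s and contact force between the fingers and square_coil below 0.05 N) or (linear speed of oblong_coil above 0.6 m/s and contact force between the fingers and oblong_coil below 0.05 N)).
It also fails if it takes over 102 s, if anything falls off the work surface, if the arm or the gripper's body presses on something with over 40 N, if the wrist force passes 120 N, or if a joint passes its speed limit or range.

## Working session

There is one attempt and no reset: what is moved stays moved. The work goes in short steps, Python scripts to look and compute and a shell command to move; the robot and the scene stay as the last step left them, time stands still between calls to the robot, and variables do not carry over. Pictures are saved under pics/ and viewed, at most 15 in all, crops included, and the job is handed in when it is done.

```bash
mkdir -p pics
python3 - <<'E'
from workcell import *
import cv2,numpy as np
s=get_state();print({k:np.round(v,3).tolist() for k,v in s.items()},hold_point_z)
for c in("scene","side","wrist"):
    f=grab_frame(c);cv2.imwrite(f"pics/{c}0.png",f["pixels"][:,:,::-1]);print(c,np.round(f["camera_matrix"],1).tolist(),np.round(f["pose"],3).tolist())
    for n in["u_core_mid","yoke_bar_mid","square_coil_mid","oblong_coil_mid","well_u","well_bar","well_square","well_oblong","e_core_mid","round_spool_mid"]:
        print(n,[(np.round(d["xy"]).tolist(),round(d["conf"],2)) for d in search_frame(c,n)][:4])
E
```

```text
{'time_s': 0.0, 'qpos': [1.236, 0.241, 0.004, 1.335, -0.0, 1.571], 'qvel': [0.001, -0.0, 0.0, -0.0, -0.002, -0.001], 'joint_torque': [0.0, -37.231, 25.241, 0.017, 0.0, 0.0], 'ee_pos': [0.164, 0.472, 0.23], 'orientation': [-0.0, 0.167, 0.986, -0.001], 'ft_force': [0.273, 0.528, -0.44], 'moment': [-0.001, -0.021, 0.027], 'gripper_force': 0.0, 'finger_gap': 0.085} 0.0187
scene [[478.6, 0.0, 278.1], [0.0, 478.6, 203.0], [0.0, 0.0, 1.0]] [[0.417, 0.515, -0.749, 1.353], [0.909, -0.245, 0.338, -0.365], [-0.01, -0.821, -0.57, 0.653], [0.0, 0.0, 0.0, 1.0]]
u_core_mid [([259.0, 254.0], 0.56)]
yoke_bar_mid [([250.0, 228.0], 0.8)]
square_coil_mid [([276.0, 200.0], 0.61), ([323.0, 204.0], 0.58)]
oblong_coil_mid [([341.0, 232.0], 0.64)]
well_u [([384.0, 163.0], 0.72), ([410.0, 179.0], 0.67)]
well_bar [([380.0, 187.0], 0.96)]
well_square [([356.0, 172.0], 0.59)]
well_oblong [([387.0, 162.0], 0.74)]
e_core_mid [([225.0, 204.0], 0.72)]
round_spool_mid [([287.0, 180.0], 0.68)]
side [[449.0, 0.0, 271.7], [0.0, 449.0, 208.6], [0.0, 0.0, 1.0]] [[0.831, -0.354, 0.43, 0.145], [-0.557, -0.524, 0.645, -0.67], [-0.003, -0.775, -0.632, 0.689], [0.0, 0.0, 0.0, 1.0]]
u_core_mid [([324.0, 224.0], 0.63)]
yoke_bar_mid [([288.0, 230.0], 0.6)]
square_coil_mid [([243.0, 223.0], 0.81), ([246.0, 191.0], 0.57)]
oblong_coil_mid [([279.0, 179.0], 0.79)]
well_u [([189.0, 149.0], 0.67)]
well_bar [([206.0, 166.0], 0.92)]
well_square [([175.0, 178.0], 0.65)]
well_oblong [([159.0, 162.0], 0.92)]
e_core_mid [([251.0, 257.0], 0.59)]
round_spool_mid [([203.0, 216.0], 0.95)]
wrist [[325.2, 0.0, 277.3], [0.0, 325.2, 210.5], [0.0, 0.0, 1.0]] [[0.328, 0.909, 0.257, 0.099], [0.945, -0.316, -0.089, 0.495], [-0.0, 0.272, -0.962, 0.374], [0.0, 0.0, 0.0, 1.0]]
u_core_mid []
yoke_bar_mid []
square_coil_mid []
oblong_coil_mid [([121.0, 400.0], 0.56)]
well_u []
well_bar []
well_square []
well_oblong []
e_core_mid []
round_spool_mid [([120.0, 401.0], 0.88)]
```

View pics/scene0.png

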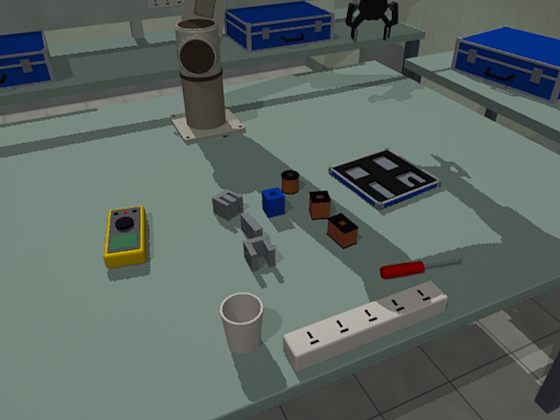

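View pics/wrist0.png

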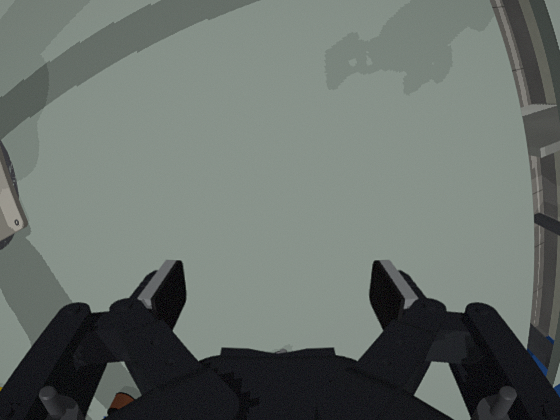

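```bash
cat > h.py <<'E'
from workcell import *
import cv2,numpy as np
from scipy.spatial.transform import Rotation as R
def ray(f,xy):
    K=f["camera_matrix"];P=f["pose"];x=(xy[0]-K[0,2])/K[0,0];y=(xy[1]-K[1,2])/K[1,1]
    if f.get("fish"):
        r=np.hypot(x,y)+1e-12;d=np.array([x/r*np.sin(r),y/r*np.sin(r),np.cos(r)])
    else: d=np.array([x,y,1.])
    return P[:3,3],P[:3,:3]@d
def plane(f,xy,z):
    o,d=ray(f,xy);return o+d*(z-o[2])/d[2]
def proj(f,p):
    P=f["pose"];K=f["camera_matrix"];c=P[:3,:3].T@(np.asarray(p)-P[:3,3])
    if f.get("fish"):
        h=np.hypot(c[0],c[1])+1e-12;t=np.arctan2(h,c[2]);u=c[:2]/h*t
    else:u=c[:2]/c[2]
    return u*[K[0,0],K[1,1]]+K[:2,2]
def grab(c):
    f=grab_frame(c);f["fish"]=c=="wrist";return f
def ortho(f,x0,x1,y0,y1,z,s=1000):
    # top-view rectified picture at height z: column = (y1-y)*s, row = (x1-x)*s
    H=int((x1-x0)*s);W=int((y1-y0)*s);m=np.zeros((H,W,2),np.float32)
    for r in range(H):
        for c in range(W): m[r,c]=proj(f,(x1-r/s,y1-c/s,z))
    return cv2.remap(f["pixels"],m,None,cv2.INTER_LINEAR)[:,:,::-1].copy()
def rel(goal,yaw):
    """row from the present pose to a tool-down pose at goal(TCP); yaw = direction of tool y in world (mod pi)"""
    s=get_state();q=s["orientation"];A=R.from_quat([q[1],q[2],q[3],q[0]])
    best=None
    for k in(0,np.pi):
        y=np.array([np.cos(yaw+k),np.sin(yaw+k),0]);z=np.array([0,0,-1.]);B=R.from_matrix(np.c_[np.cross(y,z),y,z])
        v=(A.inv()*B).as_rotvec();
        out=np.r_[A.inv().apply(np.asarray(goal)-s["ee_pos"])/.5,v/np.pi]
        print(np.round(out,3).tolist(),"q6",round(s["qpos"][5],2))
E
python3 - <<'E'
from h import *
F={c:grab(c) for c in("scene","side")}
for c,L in dict(scene=dict(u=(259,254),bar=(250,228),sqblue=(273,200),sq=(320,204),obl=(341,232),e=(228,204),spool=(289,181),tray=(385,179),
  tl=(330,166),tt=(387,149),tr=(441,184),tb=(383,210)),side=dict(u=(324,224),bar=(288,230),sq1=(243,223),sq2=(246,191),obl=(279,179),e=(251,257),spool=(203,216),wbar=(206,166),wobl=(159,162),wu=(189,149),wsq=(175,178))).items():
  for n,p in L.items():print(c,n,np.round(plane(F[c],p,.012 if n[0] in"tw" else .022)[:2],3))
im=cv2.resize(F["side"]["pixels"][100:300,110:390],(800,571),interpolation=cv2.INTER_CUBIC)
cv2.imwrite("pics/sidecrop.png",im[:,:,::-1])
rel((.42,.10,.33),np.pi/2)
E
```

```text
scene u [ 0.67 -0.1 ]
scene bar [ 0.583 -0.085]
scene sqblue [0.507 0.004]
scene sq [0.568 0.095]
scene obl [0.679 0.085]
scene e [ 0.477 -0.097]
scene spool [0.448 0.073]
scene tray [0.529 0.303]
scene tl [0.413 0.21 ]
scene tt [0.4 0.4]
scene tr [0.609 0.414]
scene tb [0.639 0.221]
side u [ 0.666 -0.102]
side bar [ 0.587 -0.073]
side sq1 [0.516 0.003]
side sq2 [0.584 0.102]
side obl [0.681 0.099]
side e [ 0.475 -0.098]
side spool [0.453 0.076]
side wbar [0.56 0.27]
side wobl [0.462 0.36 ]
side wu [0.56  0.375]
side wsq [0.467 0.266]
[-0.728, -0.535, -0.197, 0.0, 0.0, -0.107] q6 1.57
[-0.728, -0.535, -0.197, 0.0, -0.0, 0.893] q6 1.57
```

View pics/sidecrop.png

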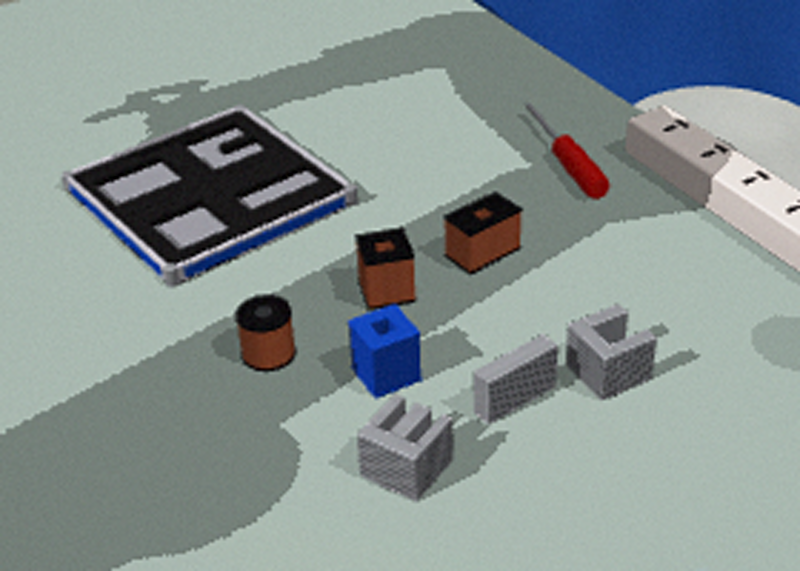

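```bash
python3 -c "
from h import *
rel((.61,.12,.30),np.pi/2)"
```

```text
[-1.073, -0.373, -0.137, 0.0, 0.0, -0.107] q6 1.57
[-1.073, -0.373, -0.137, 0.0, -0.0, 0.893] q6 1.57
```

```bash
python3 -m handwheel '[-1,-0.37,-0.14,0,0,-0.107,-1,-0.37,-0.14,0,0,-0.107,-1,-0.37,-0.14,0,0,-0.107,-1,-0.37,-0.14,0,0,-0.107,-1,-0.37,-0.14,0,0,-0.107,-1,-0.37,-0.14,0,0,-0.107,-1,-0.37,-0.14,0,0,-0.107,-1,-0.37,-0.14,0,0,-0.107,-1,-0.37,-0.14,0,0,-0.107,-1,-0.37,-0.14,0,0,-0.107,-1,-0.37,-0.14,0,0,-0.107,-1,-0.37,-0.14,0,0,-0.107]' 1
python3 -m handwheel '[-0.1,0,0,0,0,0,-0.1,0,0,0,0,0,-0.1,0,0,0,0,0,-0.1,0,0,0,0,0]'
python3 - <<'E'
from h import *
f=grab("wrist");np.save("pics/f.npy",f,allow_pickle=True)
print(get_state()["ee_pos"],f["pose"][:3,3])
im=ortho(f,.38,.74,-.16,.44,.044);cv2.imwrite("pics/top44.png",cv2.resize(im,(800,480)))
im=ortho(f,.38,.68,.18,.44,.012,2000);cv2.imwrite("pics/top12.png",im)
E
```

```text
time_s: 2.75
ee_pos: [0.5386, 0.1633, 0.2952]
orientation: [0.0, -0.001, 1.0, 0.0]
ft_force: [0.8, 0.9, 0.8]
finger_gap: 0.0855
gripper_force: 0.0
time_s: 3.08
ee_pos: [0.5873, 0.1647, 0.2936]
orientation: [-0.001, -0.0, 1.0, -0.0]
ft_force: [-0.7, 0.4, 0.1]
finger_gap: 0.0853
gripper_force: 0.0
[0.58663896 0.16509424 0.29448877] [0.5187226  0.16458281 0.43616702]
```

View pics/top44.png

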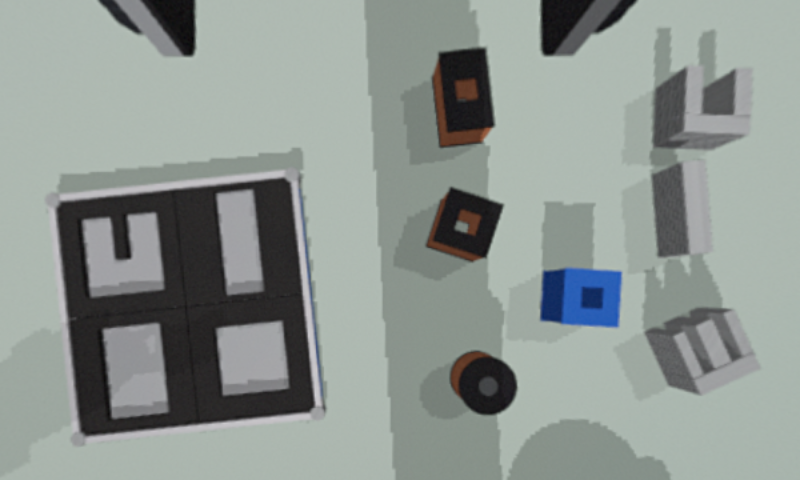

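View pics/top12.png

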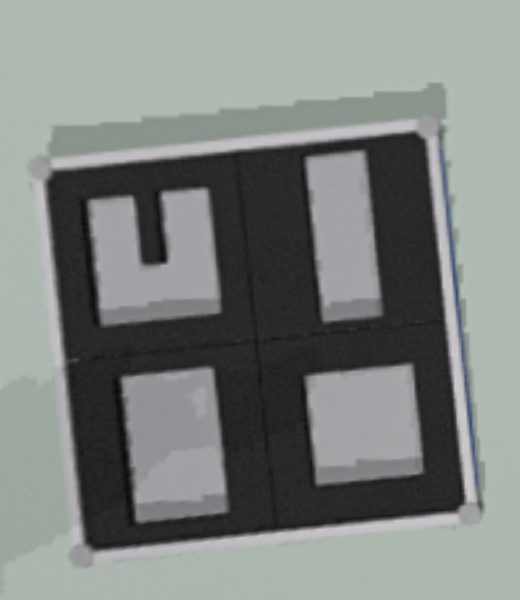

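Run:
```python
from h import *
f=np.load("pics/f.npy",allow_pickle=True).item()
T=[]
for x,y,z in((.665,-.101,.044),(.584,-.075,.044),(.572,.093,.050),(.673,.092,.044)):
    im=ortho(f,x-.05,x+.05,y-.05,y+.05,z,3000);im=im[:300,:300]
    for k in range(0,300,30):
        cv2.line(im,(k,0),(k,4 if k!=150 else 14),(0,0,255),1);cv2.line(im,(0,k),(4 if k!=150 else 14,k),(0,0,255),1)
    T.append(im)
cv2.imwrite("pics/m.png",np.vstack([np.hstack(T[:2]),np.hstack(T[2:])]))
```

```text
(no output)
```

View pics/m.png

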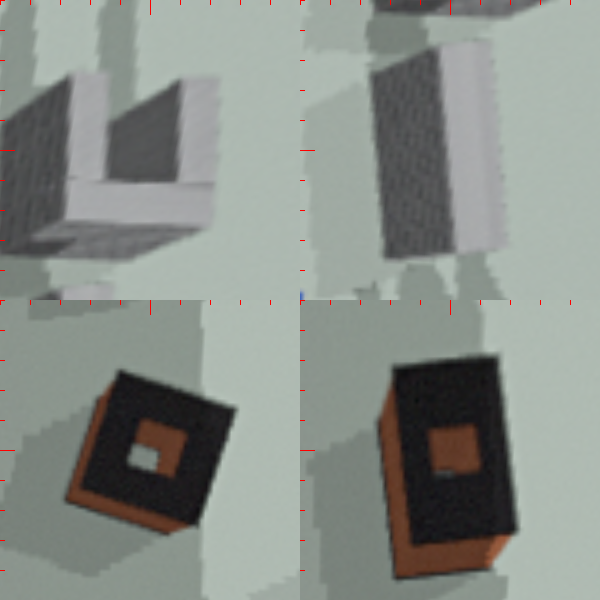

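```bash
python3 -c "
from h import *
rel((.6731,.0904,.10),np.pi/2+.107)"
```

```text
[-0.173, -0.15, 0.389, -0.0, -0.0, -0.034] q6 0.27
[-0.173, -0.15, 0.389, -0.001, 0.0, 0.966] q6 0.27
```

```bash
python3 -m handwheel '[-0.173,-0.15,0.389,0,0,-0.034,-0.173,-0.15,0.389,0,0,-0.034,-0.173,-0.15,0.389,0,0,-0.034,-0.173,-0.15,0.389,0,0,-0.034,-0.173,-0.15,0.389,0,0,-0.034,-0.173,-0.15,0.389,0,0,-0.034,-0.173,-0.15,0.389,0,0,-0.034,-0.173,-0.15,0.389,0,0,-0.034,-0.173,-0.15,0.45,0,0,-0.034,-0.173,-0.15,0.50,0,0,-0.034,-0.173,-0.15,0.50,0,0,-0.034]' 1
python3 - <<'E'
from h import *
f=grab("wrist");im=f["pixels"].copy()
for z,a,b in((.044,.03,.018),):
    c,s=np.cos(.107),np.sin(.107);P=[proj(f,(.6731+c*u-s*v,.0904+s*u+c*v,z)) for u,v in((a,b),(a,-b),(-a,-b),(-a,b))]
    cv2.polylines(im,[np.int32(P)],True,(255,0,0))
cv2.imwrite("pics/g1.png",im[:,:,::-1]);rel((.6731,.0904,.016),np.pi/2+.107)
E
```

```text
time_s: 4.05
ee_pos: [0.6713, 0.0915, 0.0435]
orientation: [-0.002, -0.055, 0.998, 0.0]
ft_force: [-1.8, 0.0, -1.0]
finger_gap: 0.0853
gripper_force: 0.0
[-0.001, -0.002, 0.059, 0.0, -0.001, 0.001] q6 0.03
[-0.001, -0.002, 0.059, 0.001, 0.0, -0.999] q6 0.03
```

View pics/g1.png

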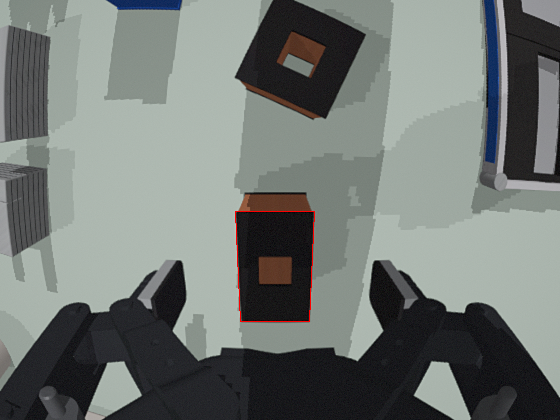

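```bash
python3 -m handwheel '[0,0,0.03,0,0,0,0,0,0.055,0,0,0,0,0,0.055,0,0,0,0,0,0.055,0,0,0]'
python3 -m handwheel '[0,0,0,0,0,0,0,0,0,0,0,0,0,0,0,0,0,0,0,0,0,0,0,0,0,0,0,0,0,0,0,0,0,0,0,0,0,0,0,0,0,0,0,0,0,0,0,0]' 0
python3 -c "
from h import *
print(get_state()['ee_pos']);rel((.4578,.354,.08),np.pi/2+.105)"
```

```text
time_s: 4.43
ee_pos: [0.6739, 0.0906, 0.0184]
orientation: [0.0, -0.054, 0.999, 0.0]
ft_force: [0.4, 0.6, -0.4]
finger_gap: 0.0855
gripper_force: 0.0
time_s: 5.1
ee_pos: [0.6744, 0.0903, 0.0181]
orientation: [0.001, -0.054, 0.999, 0.0]
ft_force: [-1.3, 1.4, 4.9]
finger_gap: 0.0344
gripper_force: 59.6
[0.67436766 0.09033613 0.01810353]
[0.373, 0.571, -0.124, 0.0, 0.0, 0.001] q6 0.02
[0.373, 0.571, -0.124, -0.001, 0.0, -0.999] q6 0.02
```

```bash
python3 -m handwheel '[0,0,-0.06,0,0,0,0,0,-0.124,0,0,0,0.373,0.571,-0.124,0,0,0,0.373,0.571,-0.124,0,0,0,0.373,0.571,-0.124,0,0,0,0.373,0.571,-0.124,0,0,0,0.373,0.571,-0.124,0,0,0,0.373,0.571,-0.124,0,0,0,0.373,0.571,-0.124,0,0,0,0.373,0.571,-0.124,0,0,0,0.373,0.571,-0.124,0,0,0,0.373,0.571,-0.124,0,0,0]'
python3 -m handwheel '[0,0,0,0,0,0,0,0,0.03,0,0,0,0,0,0.06,0,0,0,0,0,0.06,0,0,0]'
python3 - <<'E'
from h import *
f=grab("wrist");print(get_state()['ee_pos'],get_state()['ft_force']);rel((.4578,.354,.025),np.pi/2+.105)
cv2.imwrite("pics/p1.png",f["pixels"][:,:,::-1])
E
```

```text
time_s: 6.1
ee_pos: [0.4548, 0.3558, 0.0782]
orientation: [-0.001, -0.057, 0.998, -0.001]
ft_force: [0.1, -0.0, -1.4]
finger_gap: 0.0339
gripper_force: 60.5
time_s: 6.43
ee_pos: [0.457, 0.3506, 0.046]
orientation: [-0.002, -0.053, 0.999, -0.002]
ft_force: [-1.7, -0.4, -3.2]
finger_gap: 0.0345
gripper_force: 60.5
[0.45734724 0.35109397 0.04725158] [-0.14362284 -0.33907812 -2.08795141]
[-0.002, 0.006, 0.044, -0.001, -0.001, 0.0] q6 0.55
[-0.002, 0.006, 0.044, 0.002, -0.002, -1.0] q6 0.55
```

View pics/p1.png

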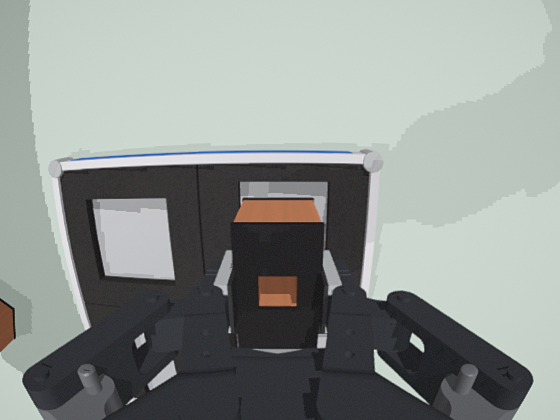

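```bash
python3 -m handwheel '[-0.002,0.006,0.02,0,0,0,-0.002,0.006,0.036,0,0,0,-0.002,0.006,0.036,0,0,0,-0.002,0.006,0.036,0,0,0]'
python3 -m handwheel '[0,0,0.003,0,0,0,0,0,0.005,0,0,0,0,0,0.005,0,0,0]'
python3 -m handwheel '[0,0,0.002,0,0,0,0,0,0.003,0,0,0,0,0,0.003,0,0,0]'
```

```text
time_s: 6.82
ee_pos: [0.4582, 0.3564, 0.0307]
orientation: [-0.001, -0.054, 0.999, -0.0]
ft_force: [0.0, -0.2, -2.5]
finger_gap: 0.0339
gripper_force: 60.5
time_s: 7.07
ee_pos: [0.4584, 0.3571, 0.029]
orientation: [0.0, -0.054, 0.999, 0.0]
ft_force: [0.1, -0.1, -2.5]
finger_gap: 0.0345
gripper_force: 60.5
time_s: 7.32
ee_pos: [0.4582, 0.357, 0.0273]
orientation: [-0.0, -0.054, 0.999, -0.0]
ft_force: [0.3, -0.0, -2.0]
finger_gap: 0.0346
gripper_force: 60.5
```

```bash
python3 -m handwheel '[0,-0.005,0.003,0,0,0,0,-0.005,0.005,0,0,0,0,-0.005,0.005,0,0,0]'
python3 -m handwheel '[0,0,0.002,0,0,0,0,0,0.003,0,0,0,0,0,0.003,0,0,0]'
python3 -m handwheel '[0,0,0.002,0,0,0,0,0,0.002,0,0,0]'
```

```text
time_s: 7.57
ee_pos: [0.4588, 0.3542, 0.0251]
orientation: [0.0, -0.054, 0.999, -0.0]
ft_force: [-0.7, -1.2, 0.9]
finger_gap: 0.0343
gripper_force: 60.6
time_s: 7.82
ee_pos: [0.4588, 0.3543, 0.025]
orientation: [0.001, -0.054, 0.999, -0.0]
ft_force: [-2.4, -3.2, 9.5]
finger_gap: 0.0342
gripper_force: 61.3
time_s: 7.98
ee_pos: [0.4588, 0.3543, 0.0249]
orientation: [0.001, -0.054, 0.999, 0.0]
ft_force: [-4.5, -4.7, 15.1]
finger_gap: 0.0343
gripper_force: 61.9
```

```bash
python3 -m handwheel '[0,0,-0.003,0,0,0,0,0,-0.003,0,0,0,0,0,-0.003,0,0,0,0,0,-0.003,0,0,0,0,0,-0.003,0,0,0]' 1
python3 -m handwheel '[0,0,-0.06,0,0,0,0,0,-0.13,0,0,0,0,0,-0.19,0,0,0,0,0,-0.19,0,0,0,0,0,-0.19,0,0,0]'
python3 - <<'E'
from h import *
f=grab("wrist");rel((.5727,.0902,.1),np.pi/2-.325)
cv2.imwrite("pics/p2.png",f["pixels"][:,:,::-1])
E
```

```text
time_s: 8.4
ee_pos: [0.4585, 0.3544, 0.0234]
orientation: [-0.0, -0.054, 0.999, -0.0]
ft_force: [0.0, 0.1, -0.6]
finger_gap: 0.0853
gripper_force: 0.0
time_s: 8.82
ee_pos: [0.4601, 0.3557, 0.121]
orientation: [0.002, -0.054, 0.999, 0.002]
ft_force: [0.3, 0.1, -0.3]
finger_gap: 0.0852
gripper_force: 0.0
[-0.169, -0.551, 0.038, 0.0, 0.0, 0.138] q6 0.55
[-0.169, -0.551, 0.038, -0.0, 0.0, -0.862] q6 0.55
```

View pics/p2.png

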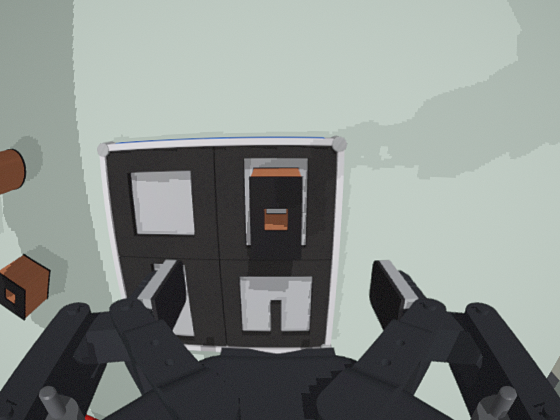

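```bash
python3 -m handwheel '[-0.169,-0.551,0.038,0,0,0.138,-0.169,-0.551,0.038,0,0,0.138,-0.169,-0.551,0.038,0,0,0.138,-0.169,-0.551,0.038,0,0,0.138,-0.169,-0.551,0.038,0,0,0.138,-0.169,-0.551,0.038,0,0,0.138,-0.169,-0.551,0.038,0,0,0.138,-0.169,-0.551,0.038,0,0,0.138,-0.169,-0.551,0.038,0,0,0.138,-0.169,-0.551,0.038,0,0,0.138]'
python3 - <<'E'
from h import *
f=grab("wrist");im=f["pixels"].copy();h=[]
for n,x,y,z,a,b,t in(("sq",.5727,.0902,.05,.021,.021,-.325),("bar",.5852,-.0827,.044,.035,.009,.072),("u",.6653,-.0983,.044,.025,.025,-.027)):
    c,s=np.cos(t),np.sin(t);P=[proj(f,(x+c*u-s*v,y+s*u+c*v,z)) for u,v in((a,b),(a,-b),(-a,-b),(-a,b))]
    cv2.polylines(im,[np.int32(P)],True,(255,0,0))
cv2.imwrite("pics/g2.png",im[:,:,::-1]);rel((.5727,.0902,.017),np.pi/2-.325)
E
```

```text
time_s: 9.7
ee_pos: [0.5711, 0.0894, 0.098]
orientation: [-0.002, 0.162, 0.987, -0.0]
ft_force: [0.9, 0.9, -0.0]
finger_gap: 0.0854
gripper_force: 0.0
[-0.003, 0.001, 0.163, -0.0, -0.001, 0.0] q6 0.48
[-0.003, 0.001, 0.163, 0.001, -0.0, -1.0] q6 0.48
```

View pics/g2.png

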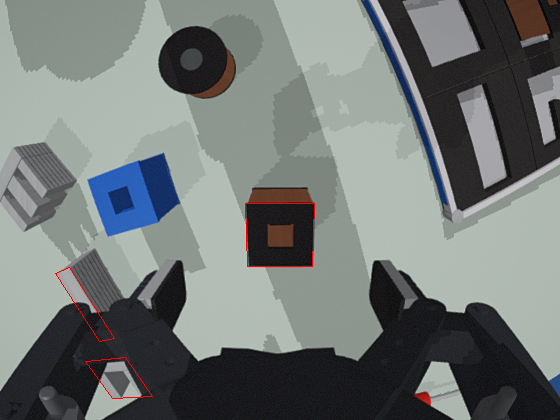

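```bash
python3 -m handwheel '[-0.003,0.001,0.06,0,0,0,-0.003,0.001,0.12,0,0,0,-0.003,0.001,0.163,0,0,0,-0.003,0.001,0.163,0,0,0,-0.003,0.001,0.163,0,0,0,-0.003,0.001,0.163,0,0,0]'
python3 -m handwheel '[0,0,0,0,0,0,0,0,0,0,0,0,0,0,0,0,0,0,0,0,0,0,0,0,0,0,0,0,0,0,0,0,0,0,0,0,0,0,0,0,0,0]' 0
python3 -c "
from h import *
print(get_state()['ee_pos']);rel((.4677,.2601,.085),np.pi/2+.105)"
```

```text
time_s: 10.25
ee_pos: [0.5745, 0.091, 0.0194]
orientation: [0.001, 0.161, 0.987, 0.0]
ft_force: [0.5, 0.2, 0.8]
finger_gap: 0.0854
gripper_force: 0.0
time_s: 10.83
ee_pos: [0.5748, 0.0899, 0.0197]
orientation: [0.001, 0.162, 0.987, 0.001]
ft_force: [-1.8, 1.0, 6.6]
finger_gap: 0.0403
gripper_force: 60.2
[0.57481676 0.08987321 0.01970053]
[0.312, 0.254, -0.131, 0.0, 0.001, -0.137] q6 0.48
[0.312, 0.254, -0.131, 0.001, -0.0, 0.863] q6 0.48
```

```bash
python3 -m handwheel '[0,0,-0.06,0,0,0,0,0,-0.131,0,0,0,0.312,0.254,-0.131,0,0,-0.137,0.312,0.254,-0.131,0,0,-0.137,0.312,0.254,-0.131,0,0,-0.137,0.312,0.254,-0.131,0,0,-0.137,0.312,0.254,-0.131,0,0,-0.137,0.312,0.254,-0.131,0,0,-0.137,0.312,0.254,-0.131,0,0,-0.137,0.312,0.254,-0.131,0,0,-0.137,0.312,0.254,-0.131,0,0,-0.137]'
python3 -m handwheel '[0,0,0,0,0,0,0,0,0,0,0,0]'
python3 -c "
from h import *
print(get_state()['ee_pos']);rel((.4677,.2601,.0285),np.pi/2+.105)"
```

```text
time_s: 11.75
ee_pos: [0.4671, 0.259, 0.0835]
orientation: [-0.0, -0.052, 0.999, -0.0]
ft_force: [0.6, -0.6, -3.2]
finger_gap: 0.0399
gripper_force: 61.5
time_s: 11.92
ee_pos: [0.4674, 0.2588, 0.0836]
orientation: [-0.0, -0.051, 0.999, -0.0]
ft_force: [-0.4, 0.5, -2.2]
finger_gap: 0.0404
gripper_force: 61.5
[0.46737544 0.25876853 0.08361365]
[-0.001, 0.003, 0.11, -0.0, -0.0, -0.001] q6 0.4
[-0.001, 0.003, 0.11, -0.0, 0.0, 0.999] q6 0.4
```

```bash
python3 -m handwheel '[-0.001,0.003,0.04,0,0,0,-0.001,0.003,0.08,0,0,0,-0.001,0.003,0.104,0,0,0,-0.001,0.003,0.106,0,0,0,-0.001,0.003,0.108,0,0,0,-0.001,0.003,0.11,0,0,0,-0.001,0.003,0.11,0,0,0]'
python3 -m handwheel '[0,0,0.002,0,0,0,0,0,0.003,0,0,0,0,0,0.003,0,0,0]'
python3 -m handwheel '[0,0,0.001,0,0,0,0,0,0.002,0,0,0,0,0,0.002,0,0,0]'
```

```text
time_s: 12.5
ee_pos: [0.468, 0.2616, 0.0296]
orientation: [0.001, -0.052, 0.999, 0.0]
ft_force: [-0.2, 0.8, -2.5]
finger_gap: 0.0403
gripper_force: 61.5
time_s: 12.75
ee_pos: [0.4673, 0.2616, 0.0277]
orientation: [0.0, -0.053, 0.999, 0.0]
ft_force: [0.1, -0.1, -1.8]
finger_gap: 0.0407
gripper_force: 61.5
time_s: 13.0
ee_pos: [0.4673, 0.2616, 0.0268]
orientation: [0.0, -0.053, 0.999, 0.0]
ft_force: [-1.0, -0.8, 1.6]
finger_gap: 0.0401
gripper_force: 61.9
```

Touching the floor. Release, lift, next the bar.

```bash
python3 -m handwheel '[0,0,0,0,0,0,0,0,0,0,0,0,0,0,0,0,0,0,0,0,0,0,0,0,0,0,0,0,0,0]' 1
python3 -m handwheel '[0,0,-0.06,0,0,0,0,0,-0.13,0,0,0,0,0,-0.19,0,0,0,0,0,-0.19,0,0,0,0,0,-0.19,0,0,0]'
python3 - <<'E'
from h import *
f=grab("wrist");rel((.5852,-.0827,.1),np.pi/2+.072)
cv2.imwrite("pics/p3.png",f["pixels"][:,:,::-1])
E
```

```text
time_s: 13.42
ee_pos: [0.4671, 0.2615, 0.0263]
orientation: [0.0, -0.053, 0.999, 0.0]
ft_force: [-0.5, -0.1, 0.2]
finger_gap: 0.0853
gripper_force: 0.0
time_s: 13.83
ee_pos: [0.4687, 0.2624, 0.1236]
orientation: [0.002, -0.053, 0.999, 0.001]
ft_force: [-0.5, -0.5, -0.6]
finger_gap: 0.0855
gripper_force: 0.0
[-0.162, -0.71, 0.043, 0.0, 0.0, 0.011] q6 0.41
[-0.162, -0.71, 0.043, -0.001, 0.0, -0.989] q6 0.41
```

View pics/p3.png

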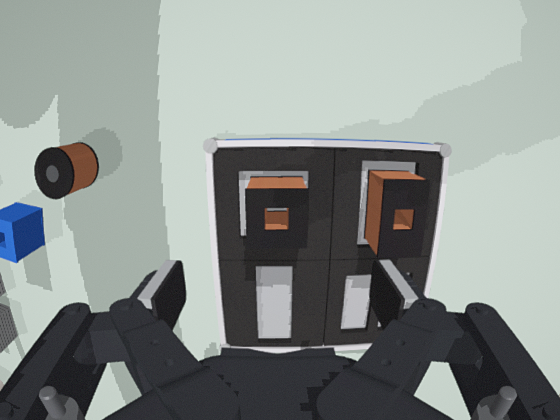

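```bash
python3 -m handwheel '[-0.162,-0.71,0.043,0,0,0.011,-0.162,-0.71,0.043,0,0,0.011,-0.162,-0.71,0.043,0,0,0.011,-0.162,-0.71,0.043,0,0,0.011,-0.162,-0.71,0.043,0,0,0.011,-0.162,-0.71,0.043,0,0,0.011,-0.162,-0.71,0.043,0,0,0.011,-0.162,-0.71,0.043,0,0,0.011,-0.162,-0.71,0.043,0,0,0.011,-0.162,-0.71,0.043,0,0,0.011,-0.162,-0.71,0.043,0,0,0.011,-0.162,-0.71,0.043,0,0,0.011]'
python3 - <<'E'
from h import *
f=grab("wrist");im=f["pixels"].copy();h=[]
for n,x,y,z,a,b,t in(("bar",.5852,-.0827,.044,.035,.009,.072),("u",.6653,-.0983,.044,.025,.025,-.027)):
    c,s=np.cos(t),np.sin(t);P=[proj(f,(x+c*u-s*v,y+s*u+c*v,z)) for u,v in((a,b),(a,-b),(-a,-b),(-a,b))]
    cv2.polylines(im,[np.int32(P)],True,(255,0,0))
cv2.imwrite("pics/g3.png",im[:,:,::-1]);rel((.5852,-.0827,.016),np.pi/2+.072)
E
```

```text
time_s: 14.88
ee_pos: [0.5833, -0.0828, 0.0979]
orientation: [-0.002, -0.035, 0.999, 0.001]
ft_force: [0.6, -0.1, 0.1]
finger_gap: 0.0855
gripper_force: 0.0
[-0.004, -0.002, 0.165, 0.0, -0.001, -0.0] q6 -0.21
[-0.004, -0.002, 0.165, -0.002, -0.001, 1.0] q6 -0.21
```

View pics/g3.png

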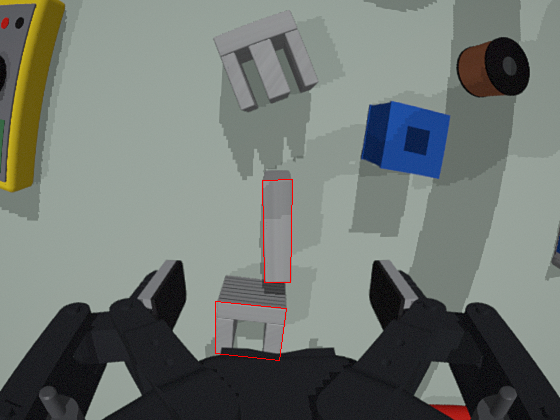

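```bash
python3 -m handwheel '[-0.002,-0.002,0.06,0,0,0,-0.002,-0.002,0.12,0,0,0,-0.002,-0.002,0.163,0,0,0,-0.002,-0.002,0.163,0,0,0,-0.002,-0.002,0.163,0,0,0,-0.002,-0.002,0.163,0,0,0]'
python3 -m handwheel '[0,0,0,0,0,0,0,0,0,0,0,0,0,0,0,0,0,0,0,0,0,0,0,0,0,0,0,0,0,0,0,0,0,0,0,0,0,0,0,0,0,0,0,0,0,0,0,0,0,0,0,0,0,0]' 0
python3 -c "
from h import *
print(get_state()['ee_pos']);rel((.5617,.27,.085),np.pi/2+.105)"
```

```text
time_s: 15.43
ee_pos: [0.5866, -0.0831, 0.0195]
orientation: [0.001, -0.036, 0.999, -0.0]
ft_force: [0.7, -0.1, 0.8]
finger_gap: 0.0853
gripper_force: 0.0
time_s: 16.18
ee_pos: [0.5862, -0.0839, 0.0189]
orientation: [0.0, -0.035, 0.999, 0.0]
ft_force: [-1.4, 1.3, 5.4]
finger_gap: 0.0169
gripper_force: 60.0
[ 0.58619813 -0.08394251  0.01886891]
[-0.001, 0.71, -0.132, 0.0, 0.0, -0.011] q6 -0.21
[-0.001, 0.71, -0.132, 0.0, -0.0, 0.989] q6 -0.21
```

```bash
python3 -m handwheel '[0,0,-0.06,0,0,0,0,0,-0.132,0,0,0,0,0.71,-0.132,0,0,-0.011,0,0.71,-0.132,0,0,-0.011,0,0.71,-0.132,0,0,-0.011,0,0.71,-0.132,0,0,-0.011,0,0.71,-0.132,0,0,-0.011,0,0.71,-0.132,0,0,-0.011,0,0.71,-0.132,0,0,-0.011,0,0.71,-0.132,0,0,-0.011,0,0.71,-0.132,0,0,-0.011,0,0.71,-0.132,0,0,-0.011]'
python3 -m handwheel '[0,0,0,0,0,0,0,0,0,0,0,0,0,0,0,0,0,0]'
python3 -c "
from h import *
print(get_state()['ee_pos']);rel((.5617,.27,.0285),np.pi/2+.105)"
```

```text
time_s: 17.18
ee_pos: [0.5589, 0.2754, 0.0821]
orientation: [-0.001, -0.056, 0.998, 0.001]
ft_force: [0.4, 0.7, -5.2]
finger_gap: 0.0165
gripper_force: 60.0
time_s: 17.43
ee_pos: [0.5603, 0.2684, 0.0831]
orientation: [-0.001, -0.052, 0.999, -0.001]
ft_force: [-0.5, -0.5, -4.7]
finger_gap: 0.0168
gripper_force: 60.0
[0.56034502 0.2683768  0.08305451]
[-0.003, 0.003, 0.109, -0.0, -0.001, -0.001] q6 0.34
[-0.003, 0.003, 0.109, -0.001, 0.001, 0.999] q6 0.34
```

```bash
python3 -m handwheel '[-0.002,0.001,0.04,0,0,0,-0.002,0.001,0.08,0,0,0,-0.002,0.001,0.104,0,0,0,-0.002,0.001,0.106,0,0,0,-0.002,0.001,0.108,0,0,0,-0.002,0.001,0.109,0,0,0,-0.002,0.001,0.109,0,0,0]'
python3 -m handwheel '[0,0,0.002,0,0,0,0,0,0.003,0,0,0,0,0,0.003,0,0,0]'
python3 -m handwheel '[0,0,0.001,0,0,0,0,0,0.002,0,0,0,0,0,0.002,0,0,0]'
```

```text
time_s: 18.02
ee_pos: [0.563, 0.2705, 0.031]
orientation: [0.001, -0.052, 0.999, 0.0]
ft_force: [0.1, -0.1, -5.3]
finger_gap: 0.0172
gripper_force: 60.0
time_s: 18.27
ee_pos: [0.5621, 0.2708, 0.0288]
orientation: [0.0, -0.052, 0.999, 0.0]
ft_force: [0.3, 0.1, -5.5]
finger_gap: 0.0168
gripper_force: 60.0
time_s: 18.52
ee_pos: [0.5617, 0.2707, 0.0272]
orientation: [-0.0, -0.053, 0.999, -0.0]
ft_force: [-0.9, 1.1, -4.6]
finger_gap: 0.0168
gripper_force: 60.0
```

```bash
python3 -m handwheel '[0,0,0.001,0,0,0,0,0,0.002,0,0,0,0,0,0.002,0,0,0]'
python3 -m handwheel '[0,0,0.001,0,0,0,0,0,0.001,0,0,0,0,0,0.001,0,0,0]'
```

```text
time_s: 18.77
ee_pos: [0.5617, 0.2707, 0.0261]
orientation: [-0.0, -0.053, 0.999, -0.0]
ft_force: [-0.3, -0.8, -4.3]
finger_gap: 0.017
gripper_force: 60.0
time_s: 19.02
ee_pos: [0.5618, 0.2707, 0.0259]
orientation: [0.0, -0.052, 0.999, 0.0]
ft_force: [-1.0, -0.4, -3.8]
finger_gap: 0.0168
gripper_force: 60.4
```

```bash
python3 -m handwheel '[0,0,0,0,0,0,0,0,0,0,0,0,0,0,0,0,0,0,0,0,0,0,0,0,0,0,0,0,0,0,0,0,0,0,0,0]' 1
python3 -m handwheel '[0,0,-0.06,0,0,0,0,0,-0.13,0,0,0,0,0,-0.17,0,0,0,0,0,-0.17,0,0,0]'
python3 - <<'E'
from h import *
rel((.6653,-.0983,.1),np.pi/2-.027)
E
```

```text
time_s: 19.52
ee_pos: [0.5621, 0.2708, 0.0261]
orientation: [0.0, -0.052, 0.999, 0.0]
ft_force: [0.5, -0.3, 0.3]
finger_gap: 0.0848
gripper_force: 0.0
time_s: 19.85
ee_pos: [0.5653, 0.2723, 0.1169]
orientation: [0.005, -0.052, 0.999, 0.002]
ft_force: [1.5, 0.7, 1.4]
finger_gap: 0.0856
gripper_force: 0.0
[-0.121, -0.758, 0.032, 0.001, 0.003, 0.042] q6 0.34
[-0.121, -0.758, 0.032, -0.005, 0.002, -0.958] q6 0.34
```

```bash
python3 -m handwheel '[-0.121,-0.758,0.032,0,0,0.042,-0.121,-0.758,0.032,0,0,0.042,-0.121,-0.758,0.032,0,0,0.042,-0.121,-0.758,0.032,0,0,0.042,-0.121,-0.758,0.032,0,0,0.042,-0.121,-0.758,0.032,0,0,0.042,-0.121,-0.758,0.032,0,0,0.042,-0.121,-0.758,0.032,0,0,0.042,-0.121,-0.758,0.032,0,0,0.042,-0.121,-0.758,0.032,0,0,0.042,-0.121,-0.758,0.032,0,0,0.042,-0.121,-0.758,0.032,0,0,0.042]'
python3 - <<'E'
from h import *
f=grab("wrist");im=f["pixels"].copy()
x,y,z,t=.6653,-.0983,.044,-.027
c,s=np.cos(t),np.sin(t);P=[proj(f,(x+c*u-s*v,y+s*u+c*v,z)) for u,v in((.025,.025),(.025,-.025),(-.025,-.025),(-.025,.025))]
cv2.polylines(im,[np.int32(P)],True,(255,0,0))
cv2.imwrite("pics/g4.png",im[:,:,::-1]);rel((.6653,-.0983,.017),np.pi/2-.027)
E
```

```text
time_s: 20.85
ee_pos: [0.6611, -0.1001, 0.0939]
orientation: [-0.001, 0.014, 1.0, 0.0]
ft_force: [0.5, 1.4, -0.1]
finger_gap: 0.0855
gripper_force: 0.0
[-0.009, 0.001, 0.154, 0.0, -0.0, 0.0] q6 -0.12
[-0.009, 0.001, 0.154, 0.001, 0.0, -1.0] q6 -0.12
```

View pics/g4.png

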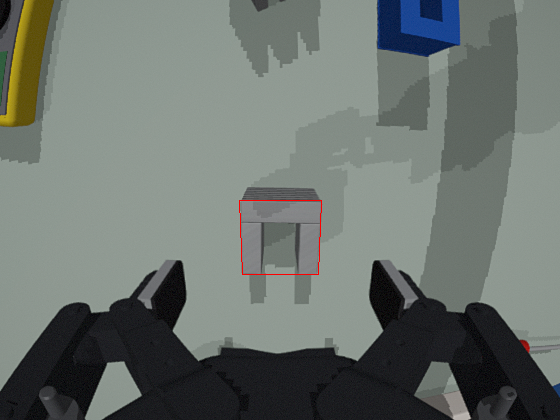

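```bash
python3 -m handwheel '[-0.002,0,0.06,0,0,0,-0.002,0,0.12,0,0,0,-0.002,0,0.154,0,0,0,-0.002,0,0.154,0,0,0,-0.002,0,0.154,0,0,0,-0.002,0,0.154,0,0,0]'
python3 -m handwheel '[0,0,0,0,0,0,0,0,0,0,0,0,0,0,0,0,0,0,0,0,0,0,0,0,0,0,0,0,0,0,0,0,0,0,0,0]' 0
python3 -c "
from h import *
p=get_state()['ee_pos'];print(p);rel((.5518+p[0]-.6653,.3639,.085),np.pi/2+.105)"
```

```text
time_s: 21.4
ee_pos: [0.6638, -0.0984, 0.0194]
orientation: [0.001, 0.012, 1.0, -0.0]
ft_force: [0.6, 1.0, 0.6]
finger_gap: 0.0851
gripper_force: 0.0
time_s: 21.9
ee_pos: [0.664, -0.0999, 0.0198]
orientation: [0.002, 0.013, 1.0, 0.0]
ft_force: [0.4, 1.0, 5.7]
finger_gap: 0.0486
gripper_force: 65.4
[ 0.66404411 -0.09986308  0.01980475]
[0.251, 0.921, -0.131, 0.0, 0.001, -0.042] q6 -0.12
[0.251, 0.921, -0.131, 0.002, -0.0, 0.958] q6 -0.12
```

```bash
python3 -m handwheel '[0,0,-0.06,0,0,0,0,0,-0.14,0,0,0,0.25,0.921,-0.14,0,0,-0.042,0.25,0.921,-0.14,0,0,-0.042,0.25,0.921,-0.14,0,0,-0.042,0.25,0.921,-0.14,0,0,-0.042,0.25,0.921,-0.14,0,0,-0.042,0.25,0.921,-0.14,0,0,-0.042,0.25,0.921,-0.14,0,0,-0.042,0.25,0.921,-0.14,0,0,-0.042,0.25,0.921,-0.14,0,0,-0.042,0.25,0.921,-0.14,0,0,-0.042]'
python3 -c "
from h import *
p=get_state()['ee_pos'];print(p);rel((.5506,.3639,.085),np.pi/2+.105)"
```

```text
time_s: 22.9
ee_pos: [0.5628, 0.306, 0.0865]
orientation: [-0.001, -0.052, 0.999, -0.001]
ft_force: [0.9, -0.2, -4.4]
finger_gap: 0.0491
gripper_force: 64.2
[0.56279288 0.30599573 0.08645724]
[0.012, 0.118, 0.003, -0.0, -0.001, -0.0] q6 0.39
[0.012, 0.118, 0.003, -0.001, 0.001, 1.0] q6 0.39
```

```bash
python3 -m handwheel '[0.008,0.07,0,0,0,0,0.01,0.1,0,0,0,0,0.01,0.1,0,0,0,0,0.01,0.1,0,0,0,0,0.01,0.1,0,0,0,0]'
python3 - <<'E'
from h import *
f=grab("wrist");cv2.imwrite("pics/g5.png",f["pixels"][:,:,::-1])
p=get_state()['ee_pos'];print(p);rel((.5506,.3639,.0285),np.pi/2+.105)
E
```

```text
time_s: 23.32
ee_pos: [0.5539, 0.3527, 0.0867]
orientation: [-0.001, -0.052, 0.999, -0.001]
ft_force: [0.3, 0.2, -4.8]
finger_gap: 0.0485
gripper_force: 64.2
[0.55423626 0.35235149 0.08695219]
[0.005, 0.024, 0.117, -0.0, -0.001, -0.001] q6 0.46
[0.005, 0.024, 0.117, -0.001, 0.001, 0.999] q6 0.46
```

View pics/g5.png

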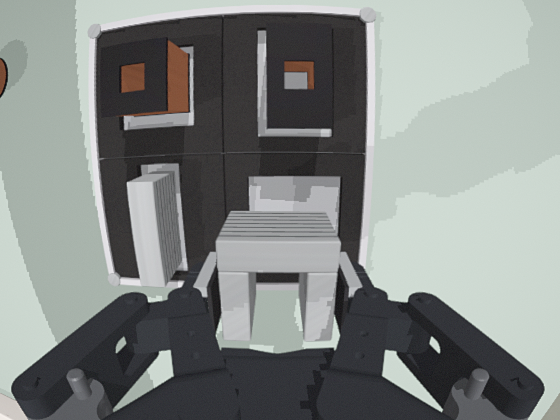

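```bash
python3 -m handwheel '[0.004,0.023,0.02,0,0,0,0.004,0.023,0.05,0,0,0,0.004,0.023,0.08,0,0,0,0.004,0.023,0.09,0,0,0,0.004,0.023,0.09,0,0,0,0.004,0.023,0.09,0,0,0]'
python3 -c "
from h import *
rel((.5506,.3639,.0285),np.pi/2+.105)"
```

```text
time_s: 23.87
ee_pos: [0.5511, 0.3647, 0.0424]
orientation: [-0.0, -0.052, 0.999, -0.0]
ft_force: [0.4, 0.2, -4.4]
finger_gap: 0.0488
gripper_force: 64.1
[0.001, -0.001, 0.028, -0.0, -0.0, -0.0] q6 0.48
[0.001, -0.001, 0.028, -0.0, 0.0, 1.0] q6 0.48
```

```bash
python3 -m handwheel '[0,0,0.01,0,0,0,0,0,0.018,0,0,0,0,0,0.023,0,0,0,0,0,0.026,0,0,0,0,0,0.026,0,0,0]'
python3 -m handwheel '[0,0,0.002,0,0,0,0,0,0.003,0,0,0,0,0,0.003,0,0,0]'
python3 -m handwheel '[0,0,0.001,0,0,0,0,0,0.001,0,0,0,0,0,0.001,0,0,0]'
```

```text
time_s: 24.28
ee_pos: [0.5508, 0.3653, 0.0294]
orientation: [-0.0, -0.052, 0.999, -0.0]
ft_force: [0.0, -0.6, -4.4]
finger_gap: 0.0488
gripper_force: 64.2
time_s: 24.53
ee_pos: [0.5511, 0.3655, 0.0283]
orientation: [0.0, -0.053, 0.999, 0.0]
ft_force: [-0.3, -0.1, -3.7]
finger_gap: 0.0484
gripper_force: 64.2
time_s: 24.78
ee_pos: [0.5511, 0.3654, 0.0278]
orientation: [0.0, -0.052, 0.999, 0.0]
ft_force: [0.5, 0.2, -4.5]
finger_gap: 0.0489
gripper_force: 64.2
```

```bash
python3 -m handwheel '[0,0,0.001,0,0,0,0,0,0.002,0,0,0,0,0,0.002,0,0,0]'
python3 -m handwheel '[0,0,0.001,0,0,0,0,0,0.001,0,0,0,0,0,0.001,0,0,0]'
```

```text
time_s: 25.03
ee_pos: [0.5511, 0.3654, 0.0269]
orientation: [0.0, -0.052, 0.999, 0.0]
ft_force: [-0.3, -0.3, -4.1]
finger_gap: 0.0488
gripper_force: 64.3
time_s: 25.28
ee_pos: [0.5511, 0.3655, 0.0268]
orientation: [0.0, -0.052, 0.999, 0.0]
ft_force: [-1.6, -0.3, -0.3]
finger_gap: 0.0491
gripper_force: 64.7
```

```bash
python3 -m handwheel '[0,0,0,0,0,0,0,0,0,0,0,0,0,0,0,0,0,0,0,0,0,0,0,0,0,0,0,0,0,0,0,0,0,0,0,0]' 1
python3 -m handwheel '[0,0,-0.06,0,0,0,0,0,-0.13,0,0,0,-0.05,-0.1,-0.4,0,0,0,-0.05,-0.1,-0.4,0,0,0,-0.05,-0.1,-0.4,0,0,0,-0.05,-0.1,-0.4,0,0,0,-0.05,-0.1,-0.4,0,0,0,-0.05,-0.1,-0.4,0,0,0,-0.05,-0.1,-0.4,0,0,0,-0.05,-0.1,-0.4,0,0,0]'
python3 - <<'E'
from h import *
f=grab("wrist");im=f["pixels"].copy()
for x,y,a,b,h in((.5518,.3639,.025,.025,.051),(.5617,.27,.035,.009,.051),(.4677,.2601,.021,.021,.057),(.4578,.354,.03,.018,.051)):
    c,s=np.cos(.105),np.sin(.105);P=[proj(f,(x+c*u-s*v,y+s*u+c*v,h)) for u,v in((a,b),(a,-b),(-a,-b),(-a,b))]
    cv2.polylines(im,[np.int32(P)],True,(255,0,0))
cv2.imwrite("pics/end.png",im[:,:,::-1])
E
```

```text
time_s: 25.78
ee_pos: [0.5512, 0.3655, 0.0264]
orientation: [0.0, -0.052, 0.999, 0.0]
ft_force: [-0.5, 0.2, -0.8]
finger_gap: 0.0856
gripper_force: 0.0
time_s: 26.62
ee_pos: [0.5799, 0.3182, 0.2238]
orientation: [-0.002, -0.053, 0.999, -0.001]
ft_force: [-0.7, 0.2, -0.7]
finger_gap: 0.0853
gripper_force: 0.0
```

View pics/end.png

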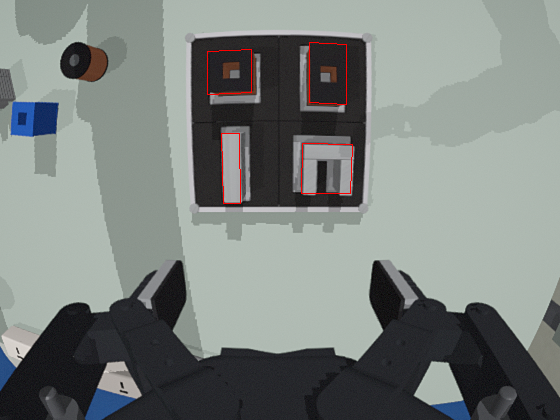

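The final picture shows all four parts sitting in their own recesses. Their tops match the predicted outlines (square coil at 230,72; oblong coil at 328,74; bar at 231,168; U core at 327,168), and the tongue lies between the U's legs.

```bash
python3 -c "
from workcell import *
print(sign_off())"
```

```text
the job is handed in; nothing more can be done
None
```

The U core, bar, square coil and oblong coil are each set down in their own recess, and the E core and round spool were never touched. I handed the job in at about 27 s; sign-off gave no verdict.

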